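# Clamp the angle block and hold the coating gauge on the test spot

## Robot

A 6-joint arm with a two-finger parallel gripper is mounted at the origin on the work surface. World frame = base frame: x ahead of the robot, y to its left, z up, the work surface at z = 0. Lengths are in m, angles in degrees, forces in N, time in s.
With the tool pointing down it reaches from about 0.4 to 0.825 m from the base axis. Payload 7 kg.
Tool frame: the origin (TCP) lies midway between the tips of the shut fingers; the grasp point (between the pads) lies 19 mm behind it; z points along the fingers, y is the line along which they close (so a half turn about z gives the same grasp; the last joint's range is limited). The gripper opens to 88 mm and grips with 3 to 60 N. Pads are 19 mm wide; open, the fingers measure 130 mm over their backs; the gripper's body (78 mm by 193 mm) begins 47 mm behind the grasp point.
Start: joints at [90.075, 20.546, 0.682, 0, -70.136, -16.507], TCP at [0.191, 0.647, 0.227] pointing down, gripper open.
Joint ranges: [-176.03, 176.03], [-82.01, 121.73], [-58.28, 71.71], [-173.87, 95.51], [-174.79, -0.11], [-173.66, 173.66]. Speed limits (degrees/s): [136.94, 136.94, 172.46, 180, 180, 180].

## Interface

Orientations are given as [roll, pitch, yaw] about the fixed x, y, z axes, in that order (R = Rz(yaw) Ry(pitch) Rx(roll)).
In Python, from plant import ctrl gives the robot as it stands. The module is installed in compiled form; this text tells all that it offers.
- The arm moves only by the tool send_rows, never from a script. Its argument "plan" is a list that holds one entry, the list of rows, each a list of 6 numbers: the shift along the tool's x, y, z in a scale on which 1.0 is 100 cm, then the turn, a rotation vector about the tool's x, y, z in shares of pi rad (1.0 is pi rad). A call has 1 to 8 rows; each row is the pose to reach, as a shift and turn from the pose commanded when the call began, along the tool's axes at that moment; what a row does not reach only later rows make up. A row lasts 1/12 s, in which the tool goes at most 41.7 mm and 7.16 degrees, less where a joint would pass 70% of its speed; a pose out of reach is approached as far as the arm can. Shift and turn numbers lie between -1 and 1, and a call with a number outside is refused. A call with a gripper value outside its range is refused whole. "fingers" is the opening, from 0 (shut) to 1 (fully open), set as the call begins (left out, the last holds). The fingers move at their own pace and stop on an object; the grip force is fixed at half the most. Time passes only in rows, so rows that repeat a pose let the fingers close. It gives the time, the measured TCP pose, the force, the opening and the grip force at its end, in the units of the state.
- ctrl.get_obs(): the state, without advancing time (a new reading comes with each control period).
- ctrl.snapshot(name): name is "scene" or "top"; returns a dict with "img" (480x640x3 uint8, red, green, blue), "K" (3x3 intrinsics, pixels), "pose" (4x4, takes a point from camera to world coordinates). Camera axes: x right, y down, z forward; pixel columns grow to the right and rows downward; lengths in m; the calibration is good to about 2 mm. A picture is of the moment at which its call begins. There is no depth.
- ctrl.close_job(): hands the job in; it is judged then, once.
The state is a dict: "clock": time; "joint_pos": joint angles; "qvel": joint speeds; "tau": joint torques, N m; "tool_pos": TCP position; "orientation": TCP orientation; "force": force on the tool from outside, world axes, zero at the start; "moment": the same for the moment, N m; "opening": finger opening in m; "gripper_force": force on a finger pad.
Only numpy, scipy, OpenCV 4.12 (cv2) and the standard library are available. Lean on these libraries where they do the work, as an engineer would, in place of code of your own. Each camera call takes 0.05 s, during which the arm holds its last target. There are 200 camera calls.

## Task

In the inspection room, first swing both clamps of the fixture fully home: turn each black knob clockwise (seen from above) to its end stop, while the gauge still waits in its stand. Then take the coating gauge out of its stand, set its sprung tip inside the printed ring on the sloping white test panel, square to the panel's face, and press gently until the tip has gone in about half its travel, never hard. Finish while still holding the gauge there, steady, and leave the other things on the bench where they are.

Things in the scene. Friction and masses are not known exactly. Their poses are not given: they have to be found in the camera images.
- fixture: fixed aluminium base plate, 150 (x) by 270 (y) by 15 high; origin at the centre of its underside, on the table. In its middle a dark steel angle block (foot 78 by 112, foot's top 27 above the table) carries the white panel; 95 to its +y and -y sides stand the two swing clamps. Place and yaw (up to 0.35 rad) vary (sizes in mm)
- panel: white test panel 78 (x) by 60 (y) by 10 thick, tilted 20 degrees so that its face looks up and towards the robot (fixture's -x); origin at the centre of its underside, z is the face normal, outwards. Its face is about 53 above the table at its middle. Printed on it in black: a ring, a diagonal cross, a short solid bar (sizes in mm)
- spot (a point): centre of the printed ring (18 inside diameter, 22 outside) on the panel's face, 12 towards the panel's +x (upper) edge and 11 towards its -y side; z is the face normal, outwards (sizes in mm)
- clamp_left_grip (a point): grip point of the clamp on the fixture's +y side (left from the robot), on its upright turning axis, 63 above the table. Black bar to grip: 44 long along this x, 14 thick along y, from 17 below this point to 10 above. Below: hub 40 diameter, top 24 below this point; steel toe reaching 54 along this +x, its top 28 below. Bar and toe turn together (sizes in mm)
- clamp_right_grip (a point): the same for the clamp on the fixture's -y side (right seen from the robot) (sizes in mm)
- clamp_left (a joint): angle of the left clamp, rad: starts at 0.15 to 0.5, grows as it turns clockwise seen from above, end stop at 1.5, where its toe points to the panel and lies over the angle block's foot. Stiff to turn (about 0.06 N m), stays where it is left
- clamp_right (a joint): the same for the right clamp
- stand: fixed grey block 70 by 70 and 75 high on a thin dark foot 100 by 100, with an upright hole of 23 in its top that holds the gauge; origin at the centre of its underside. It is on the left or the right of the fixture (sizes in mm)
- probe: coating gauge, 130 to 220 g, upright in the stand: grey square body 26 by 26 from 5 to 85 above its origin, black flange 36 diameter resting on the stand's top, steel nose 16 diameter down to 35 below, then the sprung tip. Origin: centre of the flange's underside; z along the gauge, up; square faces look along its x and y. Yaw varies. Lift 55 to clear the stand (sizes in mm)
- tip (a point): end of the gauge's sprung tip, round, 8 diameter, on the gauge's axis 51 below its origin when out (16 proud of the nose); it moves with the tip (sizes in mm)
- plunger (a joint): how far the sprung tip is pushed in, m: 0 out, 0.010 fully in. The spring gives 1 N at the start of travel and 5 N fully in (400 N/m), 3 N half way
- tape: bystander, to be left alone: yellow roll of floor-marking tape lying flat, 100 diameter, 48 high, 80 bore, origin at the centre of its underside; it and the stand swap sides (sizes in mm)
- loupe: bystander, to be left alone: small black eye loupe standing on the table, 40 diameter, 30 high, origin under its centre (sizes in mm)
- jar: bystander, to be left alone: small jar, 44 diameter, 50 high, origin under its centre (sizes in mm)
- calliper: bystander, to be left alone: digital calliper lying flat behind the fixture, 200 long along its y, 13 high, origin under the middle of its beam (sizes in mm)
- driver: bystander, to be left alone: screwdriver lying flat beyond the fixture, origin at its underside (sizes in mm)

How it is judged:
By the outcome, as a careful person would: the job done as asked, in the order asked, and still so for the second after the job is handed in, while the arm keeps its last pose, push and grip.
It also fails if it takes over 64 s, if anything falls off the work surface, if the arm or the gripper's body presses on something with over 40 N, if the wrist force passes 120 N, or if a joint passes its speed limit or range.

## Working session

There is one attempt and no reset: what is moved stays moved. The work goes in short steps, Python scripts to look and compute and a tool call to move; the robot and the scene stay as the last step left them, time stands still between calls to the robot, and variables do not carry over. Pictures are saved under pics/ and viewed, at most 10 in all, crops included, and the job is handed in when it is done.

Besides the shell and the picture viewer there is one more tool, called after ">>>" as a command line: name --argument value ..., lists and objects as JSON in quotes. send_rows: Moves the arm, as the interface text tells. Its arguments: {"type":"object","properties":{"plan":{"type":"array","items":{"type":"array","items":{"type":"array","items":{"type":"number"}}}},"fingers":{"type":"number"}},"required":["plan"]}

```bash
mkdir -p pics; python3 - <<'E'
from plant import ctrl
import cv2,numpy as np,pickle
o=ctrl.get_obs();print(o)
for n in("scene","top"):
    s=ctrl.snapshot(n);cv2.imwrite(f"pics/{n}0.png",s["img"][:,:,::-1]);pickle.dump(s,open(n+"0.pkl","wb"))
    print(n,s["K"].tolist(),np.round(s["pose"],4).tolist())
E
```

```text
{'clock': 0.0, 'joint_pos': array([ 9.00738441e+01,  2.05930390e+01,  6.32704424e-01, -1.88235918e-02,
       -7.01367300e+01, -1.65068888e+01]), 'qvel': array([ 0.03837636,  0.0397657 ,  0.04816017, -0.05362232,  0.1189254 ,
       -0.03241553]), 'tau': array([ 9.52390910e-04, -5.82702184e+01,  2.93053508e+01,  6.99750692e+00,
        6.82327125e-03, -1.58855987e-04]), 'tool_pos': array([0.19084955, 0.64693525, 0.22560055]), 'orientation': array([ 1.79901908e+02, -1.06156581e-02, -1.64394465e+01]), 'force': array([0.19772722, 0.06313811, 0.80958457]), 'moment': array([ 0.00123485, -0.02313543,  0.01449248]), 'gripper_force': 0.0, 'opening': 0.08755253391623379}
scene [[504.8794218435041, 0.0, 327.3879619872835], [0.0, 504.8794218435041, 239.65788757030475], [0.0, 0.0, 1.0]] [[0.4081, 0.7316, -0.5461, 1.1727], [0.9129, -0.3288, 0.2417, -0.2561], [-0.0027, -0.5972, -0.8021, 0.9182], [0.0, 0.0, 0.0, 1.0]]
top [[452.05485098360816, 0.0, 322.0267243989566], [0.0, 452.05485098360816, 234.21935471052183], [0.0, 0.0, 1.0]] [[-0.0197, -0.9985, 0.0516, 0.5665], [-0.9994, 0.0211, 0.0279, -0.0041], [-0.0289, -0.051, -0.9983, 0.9021], [0.0, 0.0, 0.0, 1.0]]
```

View pics/scene0.png

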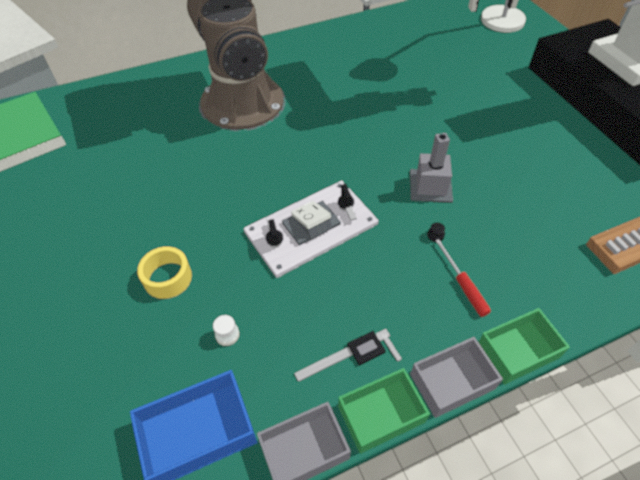

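View pics/top0.png

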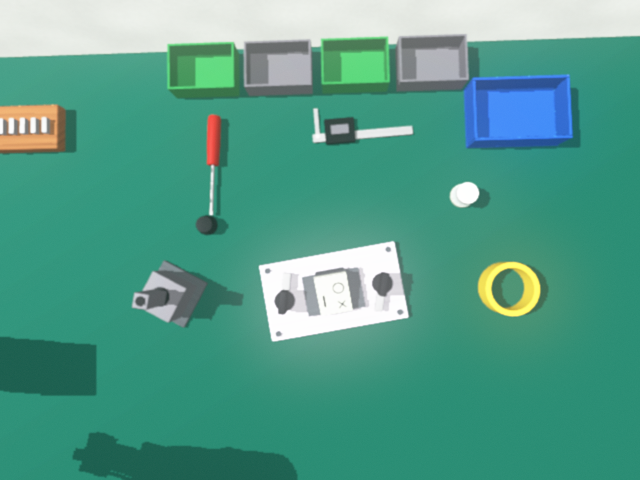

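The scene view shows the fixture (310,227), the stand with the gauge (435,170), the tape at left and the loupe and screwdriver on the right. In the top view the fixture is at (335,290), the gauge and stand at (165,295) on the +y side, and the tape at (510,288).

```bash
cat > h.py <<'E'
import numpy as np,cv2,pickle
from scipy.spatial.transform import Rotation as R
def ray(s,p):
    K,P=s["K"],s["pose"];d=P[:3,:3]@np.linalg.inv(K)@np.array([p[0],p[1],1.]);return P[:3,3],d/np.linalg.norm(d)
def onz(s,p,z):
    c,d=ray(s,p);return c+d*(z-c[2])/d[2]
def proj(s,X):
    P=s["pose"];q=s["K"]@(P[:3,:3].T@(np.asarray(X,float)-P[:3,3]));return q[:2]/q[2]
def tri(s1,p1,s2,p2):
    c1,d1=ray(s1,p1);c2,d2=ray(s2,p2);t=np.linalg.lstsq(np.c_[d1,-d2],c2-c1,rcond=None)[0]
    a,b=c1+d1*t[0],c2+d2*t[1];return (a+b)/2,np.linalg.norm(a-b)
def load(n):return pickle.load(open(n+".pkl","rb"))
def snap(n,tag):
    from plant import ctrl
    s=ctrl.snapshot(n);pickle.dump(s,open(n+tag+".pkl","wb"));return s
def crop(s,x,y,w,h,k):return cv2.resize(s["img"][y:y+h,x:x+w,::-1],None,fx=k,fy=k,interpolation=cv2.INTER_CUBIC)
E
python3 - <<'E'
from h import *
t,s=load("top0"),load("scene0")
a=crop(t,250,235,166,112,4.8);b=crop(s,240,175,145,105,4)
im=np.zeros((600,800,3),np.uint8);im[:300,:444]=cv2.resize(a,(444,300));im[300:,:]=0
cv2.imwrite("pics/c1.png",cv2.resize(a,(797,538)))
cv2.imwrite("pics/c2.png",np.hstack([crop(t,125,255,85,75,4.6),crop(s,400,125,62,75,4.6)]))
# fixture corners
for n,c in(("top",t),("scene",s)):
    g=c["img"].astype(int);m=((g.min(2)>150)&(g.max(2)-g.min(2)<45)).astype(np.uint8)
    m=cv2.morphologyEx(m,cv2.MORPH_CLOSE,np.ones((9,9)))
    cs,_=cv2.findContours(m,0,2)
    for k in cs:
        q=cv2.minAreaRect(k)
        if 5000<q[1][0]*q[1][1]<12000:
            print(n,q[0],q[1])
            ap=cv2.approxPolyDP(cv2.convexHull(k),8,True)[:,0]
            for p in ap: print(p,onz(c,p,.015).round(4))
E
```

```text
top (333.013427734375, 291.1624755859375) (78.44031524658203, 139.4506072998047)
[394 242] [ 0.5942 -0.1198  0.015 ]
[407 317] [ 0.4484 -0.1408  0.015 ]
[271 339] [0.41   0.1242 0.015 ]
[259 265] [0.5544 0.1458 0.015 ]
scene (311.0135498046875, 225.08108520507812) (59.21379089355469, 122.32665252685547)
[342 181] [0.4094 0.1215 0.015 ]
[377 222] [0.5583 0.1402 0.015 ]
[277 276] [ 0.6016 -0.1204  0.015 ]
[244 228] [ 0.45   -0.1431  0.015 ]
scene (327.0, 17.0) (34.0, 148.0)
[401   0] [-0.2784  0.6678  0.015 ]
[262  34] [-0.2779  0.1602  0.015 ]
[253   0] [-0.4892  0.2028  0.015 ]
```

View pics/c1.png

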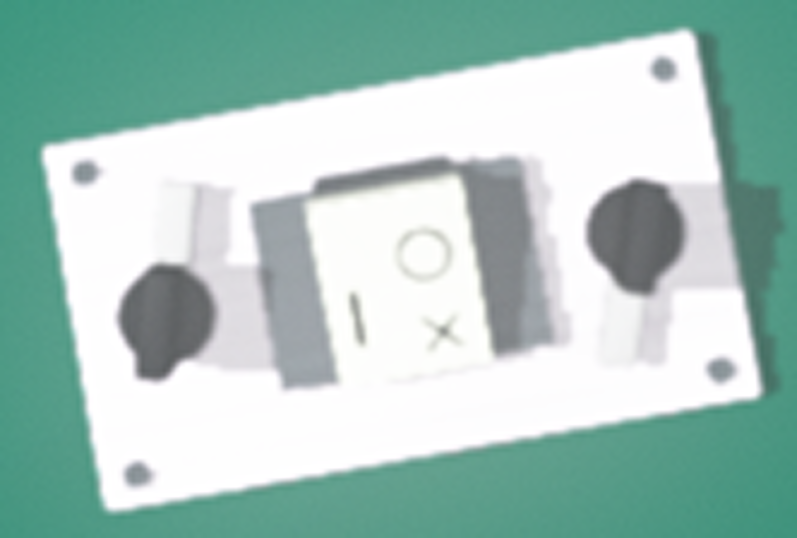

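View pics/c2.png

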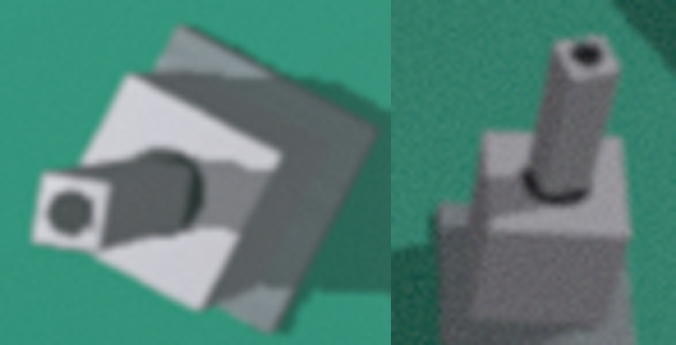

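The crop shows the fixture corners, ring (424,253 in the crop, scale 4.8), knob bars and toes. The left toe points up (+x) and the right toe points down (-x). The gauge's top disc is at top (140.2,301.3) and scene (442.4,136.5).

```bash
cat >> h.py <<'E'
def c1(p):return (np.array(p)+.5)/4.8-.5+[250,235]
def ctop(p):return (np.array(p)+.5)/4.6-.5+[125,255]
def cs(p):return (np.array(p)-[391,0]+.5)/4.6-.5+[400,125]
def fix():
    t=load("top0");q=np.array([[.075,.135],[.075,-.135],[-.075,-.135],[-.075,.135]])
    X=np.array([onz(t,c1(p),.015)[:2] for p in[(43,147),(692,30),(762,397),(105,511)]])
    c=X.mean(0);Y=X-c;a=np.arctan2((q[:,0]*Y[:,1]-q[:,1]*Y[:,0]).sum(),(q*Y).sum());
    return c,a,X
E
python3 - <<'E'
from h import *
t,s=load("top0"),load("scene0")
c,a,X=fix();print("fix",c,np.degrees(a));F=R.from_euler('z',a).as_matrix()
print("sides",[np.linalg.norm(X[i]-X[i-1]).round(4) for i in range(4)])
Xs=np.array([onz(s,p,.015)[:2] for p in[(377,222),(277,276),(244,228),(342,181)]]);print("scene ctr",Xs.mean(0))
Rp=R.from_euler('y',-20,degrees=True).as_matrix()
# face center height .053; spot
n=F@Rp@[0,0,1];sp=np.r_[c,.053]+F@(Rp@[.012,-.011,0]);print("normal",n,"spot if panel at fixture ctr",sp)
print("ring px pred",proj(t,sp),"seen",c1((424,253)),"ray@z",onz(t,c1((424,253)),sp[2]))
for sg,k in((1,(167,318)),(-1,(636,236))):
    g=np.r_[c,.063]+F@[0,sg*.095,0]
    print("knob",g,"px top",proj(t,g),"c1",(proj(t,g)-[250,235])*4.8,"scene",proj(s,g))
for e in((178,183),(618,365)):print("toe end",onz(t,c1(e),.035))
P,e=tri(t,ctop((70,213)),s,cs((586,53)));print("gauge top",P,e, "top@.16",onz(t,ctop((70,213)),.16),"scene@.16",onz(s,cs((586,53)),.16))
Q=[onz(t,ctop(p),.16) for p in[(43,172),(108,182),(100,248),(33,240)]]
for i in range(4):
    d=Q[i]-Q[i-1];print("edge",np.linalg.norm(d[:2]),np.degrees(np.arctan2(d[1],d[0])))
print("qc",np.mean(Q,0))
print("stand top corners",[onz(t,ctop(p),.075).round(4) for p in[(131,75),(282,155),(203,310)]])
print("flange bottom scene", onz(s,cs((557,192)),.075))
E
```

```text
fix [0.50103804 0.00178777] 9.002118073231962
sides [np.float64(0.1498), np.float64(0.2695), np.float64(0.1506), np.float64(0.2699)]
scene ctr [ 5.04840573e-01 -4.55462617e-04]
normal [-0.33780733 -0.05351623  0.93969262] spot if panel at fixture ctr [ 0.51389664 -0.00731232  0.05710424]
ring px pred [337.43869055 285.61916491] seen [337.9375 287.3125] ray@z [ 0.51074615 -0.00817209  0.05710424]
knob [0.4861733  0.09561762 0.063     ] px top [282.1211858  301.86664028] c1 [154.18169185 320.95987335] scene [346.44866486 192.42445529]
knob [ 0.51590278 -0.09204207  0.063     ] px top [383.44903248 283.89987487] c1 [640.55535591 234.71939939] scene [273.40646288 228.60358958]
toe end [0.53885789 0.08932471 0.035     ]
toe end [ 0.46384951 -0.08399553  0.035     ]
gauge top [0.50099384 0.31899522 0.16099736] 0.000549451217186271 top@.16 [0.5009938  0.31971097 0.16      ] scene@.16 [0.50009744 0.31944097 0.16      ]
edge 0.024486865502443025 -8.429047030505334
edge 0.02396992068049215 -99.57079462694102
edge 0.023665967135453575 172.96995232125477
edge 0.02454545979672828 82.38874554715518
qc [0.50188993 0.3193543  0.16      ]
stand top corners [array([0.5481, 0.3321, 0.075 ]), array([0.5151, 0.2711, 0.075 ]), array([0.4542, 0.3031, 0.075 ])]
flange bottom scene [0.50756221 0.31544107 0.075     ]
```

```bash
cat >> h.py <<'E'
def obs(k=1):
    from plant import ctrl
    o=ctrl.get_obs();print("t",round(o["clock"],2),"p",o["tool_pos"].round(4),"rpy",o["orientation"].round(2),"q",o["joint_pos"].round(1),"F",o["force"].round(2),"M",o["moment"].round(3),"op",round(o["opening"],4));return o
def to(pos,Rt,o=None):
    o=o or obs();Rc=R.from_euler('xyz',o["orientation"],degrees=True)
    print("shift cm",(Rc.inv().apply(np.array(pos)-o["tool_pos"])*100).round(2),"rot deg",(Rc.inv()*Rt).as_rotvec(degrees=True).round(2))
def down(yaw):return R.from_euler('xyz',[180,0,yaw],degrees=True)
E
python3 -c "
from h import *
to([.486,.0955,.13],down(-6.8))"
```

```text
t 0.1 p [0.1909 0.647  0.2257] rpy [ 1.7992e+02 -1.0000e-02 -1.6430e+01] q [ 90.1  20.6   0.6  -0.  -70.1 -16.5] F [ 0.78  1.15 -0.32] M [-0.023  0.003  0.001] op 0.0874
shift cm [43.91 44.53  9.64] rot deg [ 0.08 -0.   -9.63]
```

Careful with the scale: shifts go in shares of 100 cm and turns go in shares of pi rad. That gives: 44.5 cm / 100 = 0.445, 16.5 cm / 100 = 0.165, -9.6 degrees / 180 = -0.0533.

>>> send_rows --plan '[[[0.055, 0.056, 0, 0, 0, -0.0167], [0.11, 0.111, 0, 0, 0, -0.0333], [0.165, 0.167, 0, 0, 0, -0.0533], [0.22, 0.223, 0, 0, 0, -0.0533], [0.275, 0.279, 0, 0, 0, -0.0533], [0.33, 0.334, 0, 0, 0, -0.0533], [0.385, 0.39, 0, 0, 0, -0.0533], [0.439, 0.445, 0, 0, 0, -0.0533]]]' --fingers 0.5

```text
clock: 0.77
tool_pos: [0.3488, 0.3515, 0.2264]
orientation: [180.0, 0.0, -6.8]
force: [0.9, 0.6, 0.3]
opening: 0.0446
gripper_force: 0.0
```

```bash
python3 -c "
from h import *
to([.486,.0955,.12],down(-6.8))"
```

```text
t 0.77 p [0.3488 0.3515 0.2264] rpy [ 1.7999e+02  1.0000e-02 -6.8100e+00] q [ 68.    3.4 -21.4  -0.  -65.2  15.2] F [0.93 0.64 0.35] M [ 0.073 -0.142 -0.021] op 0.0446
shift cm [16.66 23.79 10.64] rot deg [ 0.01  0.01 -0.01]
```

Converted, 23.8 cm / 100 = 0.238, 18 cm / 100 = 0.18.

>>> send_rows --plan '[[[0.04, 0.06, 0, 0, 0, 0], [0.08, 0.12, 0.01, 0, 0, 0], [0.12, 0.18, 0.03, 0, 0, 0], [0.166, 0.238, 0.06, 0, 0, 0], [0.166, 0.238, 0.08, 0, 0, 0], [0.166, 0.238, 0.106, 0, 0, 0], [0.166, 0.238, 0.106, 0, 0, 0], [0.166, 0.238, 0.106, 0, 0, 0]]]'

```text
clock: 1.43
tool_pos: [0.4846, 0.0946, 0.1183]
orientation: [179.9, 0.1, -6.9]
force: [0.1, 0.4, -0.5]
opening: 0.0437
gripper_force: 0.0
```

```bash
python3 -c "
from h import *
snap('top','1');snap('scene','1')
to([.486,.0955,.12],down(-6.8))
to([.486,.0955,.046],down(-6.8))
t,s=load('top1'),load('scene1')
cv2.imwrite('pics/k1.png',np.hstack([crop(t,230,240,130,130,3),crop(s,290,110,130,130,3)]))"
```

```text
t 1.53 p [0.4837 0.094  0.1173] rpy [179.79   0.3   -7.07] q [ 33.9   9.6 -30.2  -0.  -50.6  49.1] F [-0.41 -0.24 -0.14] M [ 0.035  0.062 -0.013] op 0.0437
shift cm [ 0.21 -0.17 -0.27] rot deg [ 0.21  0.3  -0.27]
t 1.53 p [0.4837 0.094  0.1173] rpy [179.79   0.3   -7.07] q [ 33.9   9.6 -30.2  -0.  -50.6  49.1] F [-0.41 -0.24 -0.14] M [ 0.035  0.062 -0.013] op 0.0437
shift cm [ 0.24 -0.2   7.13] rot deg [ 0.21  0.3  -0.27]
```

View pics/k1.png

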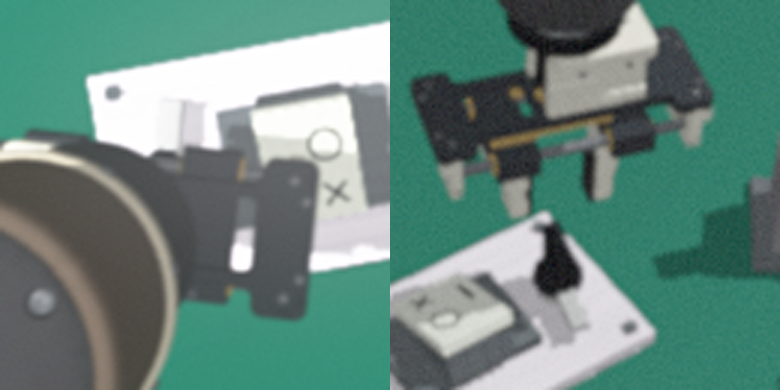

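The crops show the open fingers straddling the left knob from above, with the knob in the scene crop at (555,265) and nothing in the way.

Converted, 7 cm / 100 = 0.07, 6.2 cm / 100 = 0.062, 0.3 degrees / 180 = 0.0017.

>>> send_rows --plan '[[[0.001, -0.001, 0.025, 0.0011, 0.0017, -0.0011], [0.002, -0.002, 0.05, 0.0011, 0.0017, -0.0011], [0.002, -0.002, 0.062, 0.0011, 0.0017, -0.0011], [0.002, -0.002, 0.07, 0.0011, 0.0017, -0.0011], [0.002, -0.002, 0.07, 0.0011, 0.0017, -0.0011], [0.002, -0.002, 0.07, 0.0011, 0.0017, -0.0011]]]'

```text
clock: 2.03
tool_pos: [0.4873, 0.0998, 0.051]
orientation: [-179.8, -0.3, -6.6]
force: [-0.4, -0.1, 0.2]
opening: 0.0437
gripper_force: 0.0
```

```bash
python3 -c "
from h import *
to([.486,.0955,.046],down(-6.8))"
```

```text
t 2.03 p [0.4873 0.0998 0.051 ] rpy [-179.81   -0.31   -6.59] q [ 34.3  14.8 -34.5   0.1 -40.3  49. ] F [-0.42 -0.13  0.16] M [-0.002  0.012  0.005] op 0.0437
shift cm [-0.09  0.44  0.5 ] rot deg [-0.19 -0.31  0.21]
```

Converted, 0.4 cm / 100 = 0.004, -0.1 cm / 100 = -0.001.

>>> send_rows --plan '[[[-0.001, 0.004, 0.004, 0, 0, 0], [-0.001, 0.004, 0.004, 0, 0, 0], [-0.001, 0.004, 0.004, 0, 0, 0], [-0.001, 0.004, 0.004, 0, 0, 0]]]'

```text
clock: 2.37
tool_pos: [0.486, 0.0956, 0.0471]
orientation: [-179.8, -0.3, -6.6]
force: [0.2, 0.5, -0.9]
opening: 0.0435
gripper_force: 0.0
```

```bash
python3 -c "
from h import *
to([.486,.0955,.046],down(-6.8))"
```

```text
t 2.37 p [0.486  0.0956 0.0471] rpy [-179.77   -0.35   -6.63] q [ 33.9  15.  -35.    0.1 -39.6  49.4] F [ 0.18  0.51 -0.87] M [ 0.007  0.037 -0.023] op 0.0435
shift cm [-0.    0.01  0.11] rot deg [-0.24 -0.35  0.17]
```

Converted, 0.1 cm / 100 = 0.001, -0.3 degrees / 180 = -0.0017.

>>> send_rows --plan '[[[0, 0, 0.001, -0.0011, -0.0017, 0.0011], [0, 0, 0.001, -0.0011, -0.0017, 0.0011], [0, 0, 0.001, -0.0011, -0.0017, 0.0011], [0, 0, 0.001, -0.0011, -0.0017, 0.0011], [0, 0, 0.001, -0.0011, -0.0017, 0.0011], [0, 0, 0.001, -0.0011, -0.0017, 0.0011]]]' --fingers 0

```text
clock: 2.87
tool_pos: [0.4857, 0.0955, 0.0455]
orientation: [180.0, 0.0, -6.8]
force: [1.5, 0.4, -0.4]
opening: 0.0133
gripper_force: 30.0
```

```bash
python3 -c "
from h import *
o=obs()"
```

```text
t 2.87 p [0.4857 0.0955 0.0455] rpy [180.     0.    -6.83] q [ 33.9  15.3 -34.8   0.  -39.9  49.3] F [ 1.48  0.37 -0.37] M [-0.175 -0.099 -0.041] op 0.0133
```

Converted, 47 degrees / 180 = 0.2611.

>>> send_rows --plan '[[[0, 0, 0, 0, 0, 0.0278], [0, 0, 0, 0, 0, 0.0611], [0, 0, 0, 0, 0, 0.0944], [0, 0, 0, 0, 0, 0.1278], [0, 0, 0, 0, 0, 0.1611], [0, 0, 0, 0, 0, 0.1944], [0, 0, 0, 0, 0, 0.2278], [0, 0, 0, 0, 0, 0.2611]]]'

```text
clock: 3.53
tool_pos: [0.4857, 0.0954, 0.0455]
orientation: [180.0, -0.0, -54.1]
force: [-0.3, -0.6, -0.9]
opening: 0.0137
gripper_force: 30.0
```

```bash
python3 -c "
from h import *
o=obs()"
```

```text
t 3.53 p [0.4857 0.0954 0.0455] rpy [179.99  -0.   -54.12] q [ 33.9  15.3 -34.8   0.  -39.9   2. ] F [-0.31 -0.65 -0.94] M [-0.023 -0.075  0.033] op 0.0137
```

Converted, 20 degrees / 180 = 0.1111.

>>> send_rows --plan '[[[0, 0, 0, 0, 0, 0.0278], [0, 0, 0, 0, 0, 0.05], [0, 0, 0, 0, 0, 0.0722], [0, 0, 0, 0, 0, 0.0944], [0, 0, 0, 0, 0, 0.1111], [0, 0, 0, 0, 0, 0.1111], [0, 0, 0, 0, 0, 0.1111]]]'

```text
clock: 4.12
tool_pos: [0.4857, 0.0954, 0.0455]
orientation: [180.0, -0.0, -73.7]
force: [-0.3, -1.1, -0.3]
opening: 0.0136
gripper_force: 30.0
```

```bash
python3 -c "
from h import *
o=obs()"
```

```text
t 4.12 p [0.4857 0.0954 0.0455] rpy [179.99  -0.   -73.73] q [ 33.9  15.3 -34.8   0.  -39.9 -17.6] F [-0.27 -1.12 -0.34] M [-0.053 -0.053 -0.086] op 0.0136
```

Converted, 4 degrees / 180 = 0.0222.

>>> send_rows --plan '[[[0, 0, 0, 0, 0, 0.0111], [0, 0, 0, 0, 0, 0.0167], [0, 0, 0, 0, 0, 0.0222], [0, 0, 0, 0, 0, 0.0222]]]'

```text
clock: 4.45
tool_pos: [0.4857, 0.0954, 0.0455]
orientation: [180.0, -0.0, -77.8]
force: [-0.2, -1.2, -0.1]
opening: 0.0136
gripper_force: 30.0
```

```bash
python3 -c "
from h import *
o=obs()"
```

```text
t 4.45 p [0.4857 0.0954 0.0455] rpy [179.99  -0.   -77.84] q [ 33.9  15.3 -34.8   0.  -39.9 -21.8] F [-0.24 -1.24 -0.12] M [-0.071 -0.051 -0.017] op 0.0136
```

Converted, 3 degrees / 180 = 0.0167.

>>> send_rows --plan '[[[0, 0, 0, 0, 0, 0.0056], [0, 0, 0, 0, 0, 0.0111], [0, 0, 0, 0, 0, 0.0167], [0, 0, 0, 0, 0, 0.0167]]]'

```text
clock: 4.78
tool_pos: [0.4857, 0.0954, 0.0455]
orientation: [180.0, -0.0, -80.9]
force: [-0.4, -1.4, 0.3]
opening: 0.0139
gripper_force: 30.0
```

```bash
python3 -c "
from h import *
o=obs()"
```

```text
t 4.78 p [0.4857 0.0954 0.0455] rpy [179.99  -0.   -80.91] q [ 33.9  15.3 -34.8  -0.  -39.9 -24.8] F [-0.39 -1.39  0.33] M [-0.085  0.059 -0.074] op 0.0139
```

Converted, 4 degrees / 180 = 0.0222.

>>> send_rows --plan '[[[0, 0, 0, 0, 0, 0.0056], [0, 0, 0, 0, 0, 0.0111], [0, 0, 0, 0, 0, 0.0167], [0, 0, 0, 0, 0, 0.0222], [0, 0, 0, 0, 0, 0.0222], [0, 0, 0, 0, 0, 0.0222]]]'

```text
clock: 5.28
tool_pos: [0.4857, 0.0954, 0.0456]
orientation: [180.0, -0.0, -84.8]
force: [0.5, -1.2, 0.0]
opening: 0.0145
gripper_force: 31.6
```

```bash
python3 -c "
from h import *
o=obs()"
```

```text
t 5.28 p [0.4857 0.0954 0.0456] rpy [ 1.80e+02 -2.00e-02 -8.48e+01] q [ 33.9  15.3 -34.8   0.  -39.9 -28.7] F [ 0.52 -1.2   0.02] M [-0.493  0.038  0.866] op 0.0145
```

Converted, -10 cm / 100 = -0.1, -8 cm / 100 = -0.08, -26 degrees / 180 = -0.1444.

>>> send_rows --plan '[[[0, 0, 0, 0, 0, 0], [0, 0, 0, 0, 0, 0], [0, 0, 0, 0, 0, 0], [0, 0, -0.02, 0, 0, 0], [0, 0, -0.05, 0, 0, -0.0278], [0, 0, -0.08, 0, 0, -0.0667], [0, 0, -0.1, 0, 0, -0.1056], [0, 0, -0.1, 0, 0, -0.1444]]]' --fingers 0.5

```text
clock: 5.95
tool_pos: [0.4883, 0.0967, 0.1502]
orientation: [-179.6, -0.0, -58.5]
force: [0.2, 0.6, -0.4]
opening: 0.0438
gripper_force: 0.0
```

```bash
python3 -c "
from h import *
to([.5155,-.092,.13],down(-8.7))
to([.5155,-.092,.046],down(-8.7))"
```

```text
t 5.95 p [0.4883 0.0967 0.1502] rpy [-1.7955e+02 -4.0000e-02 -5.8470e+01] q [ 33.9   7.4 -27.8   0.1 -54.3  -2.4] F [ 0.25  0.64 -0.39] M [ 0.137 -0.094  0.008] op 0.0438
shift cm [17.5   7.57  1.97] rot deg [ -0.4   -0.23 -49.77]
t 5.95 p [0.4883 0.0967 0.1502] rpy [-1.7955e+02 -4.0000e-02 -5.8470e+01] q [ 33.9   7.4 -27.8   0.1 -54.3  -2.4] F [ 0.25  0.64 -0.39] M [ 0.137 -0.094  0.008] op 0.0438
shift cm [17.5   7.63 10.37] rot deg [ -0.4   -0.23 -49.77]
```

Converted, 17.5 cm / 100 = 0.175, 14 cm / 100 = 0.14, -49.8 degrees / 180 = -0.2767.

>>> send_rows --plan '[[[0.025, 0.011, 0, 0, 0, -0.0389], [0.05, 0.022, 0, 0, 0, -0.0778], [0.08, 0.034, 0, 0, 0, -0.1167], [0.11, 0.048, 0, 0, 0, -0.1556], [0.14, 0.061, 0.005, 0, 0, -0.1944], [0.175, 0.076, 0.01, 0, 0, -0.2333], [0.175, 0.076, 0.02, 0, 0, -0.2767], [0.175, 0.076, 0.02, 0, 0, -0.2767]]]'

```text
clock: 6.62
tool_pos: [0.5102, -0.0958, 0.1237]
orientation: [180.0, 0.1, -8.9]
force: [0.8, 0.6, -1.2]
opening: 0.0439
gripper_force: 0.0
```

Converted, 5 cm / 100 = 0.05, 3.5 cm / 100 = 0.035.

>>> send_rows --plan '[[[0, 0, 0.015, 0, 0, 0], [0, 0, 0.035, 0, 0, 0], [0, 0, 0.05, 0, 0, 0], [0, 0, 0.05, 0, 0, 0], [0, 0, 0.05, 0, 0, 0]]]'

```text
clock: 7.03
tool_pos: [0.5109, -0.0937, 0.0752]
orientation: [180.0, 0.1, -9.0]
force: [0.1, -0.7, 0.8]
opening: 0.0439
gripper_force: 0.0
```

```bash
python3 -c "
from h import *
to([.5155,-.092,.046],down(-8.7))"
```

```text
t 7.03 p [ 0.5109 -0.0937  0.0752] rpy [ 1.7997e+02  9.0000e-02 -9.0500e+00] q [ 11.3  14.9 -30.    0.  -45.2  69.7] F [ 0.09 -0.72  0.78] M [-0.041 -0.086  0.029] op 0.0439
shift cm [ 0.43 -0.25  2.92] rot deg [ 0.03  0.09 -0.35]
```

Converted, 2.9 cm / 100 = 0.029, 2 cm / 100 = 0.02, -0.3 degrees / 180 = -0.0017.

>>> send_rows --plan '[[[0.004, -0.002, 0.01, 0, 0, -0.0017], [0.004, -0.002, 0.02, 0, 0, -0.0017], [0.004, -0.002, 0.029, 0, 0, -0.0017], [0.004, -0.002, 0.029, 0, 0, -0.0017], [0.004, -0.002, 0.029, 0, 0, -0.0017]]]'

```text
clock: 7.45
tool_pos: [0.515, -0.0923, 0.0459]
orientation: [180.0, 0.1, -8.7]
force: [0.1, -0.0, 0.8]
opening: 0.0437
gripper_force: 0.0
```

```bash
python3 -c "
from h import *
to([.5155,-.092,.046],down(-8.7))"
```

```text
t 7.45 p [ 0.515  -0.0923  0.0459] rpy [ 1.7997e+02  9.0000e-02 -8.7300e+00] q [ 11.3  17.6 -31.2  -0.  -41.4  69.9] F [ 0.11 -0.05  0.81] M [-0.028 -0.105  0.009] op 0.0437
shift cm [ 0.04 -0.04 -0.01] rot deg [ 0.03  0.09 -0.03]
```

>>> send_rows --plan '[[[0, 0, 0, 0, 0, 0], [0, 0, 0, 0, 0, 0], [0, 0, 0, 0, 0, 0], [0, 0, 0, 0, 0, 0], [0, 0, 0, 0, 0, 0]]]' --fingers 0

```text
clock: 7.87
tool_pos: [0.5157, -0.0922, 0.0468]
orientation: [-180.0, -0.0, -8.7]
force: [1.0, 0.2, -0.5]
opening: 0.0158
gripper_force: 0.0
```

Converted, 47 degrees / 180 = 0.2611.

>>> send_rows --plan '[[[0, 0, 0, 0, 0, 0.0278], [0, 0, 0, 0, 0, 0.0611], [0, 0, 0, 0, 0, 0.0944], [0, 0, 0, 0, 0, 0.1278], [0, 0, 0, 0, 0, 0.1611], [0, 0, 0, 0, 0, 0.1944], [0, 0, 0, 0, 0, 0.2278], [0, 0, 0, 0, 0, 0.2611]]]'

```text
clock: 8.53
tool_pos: [0.5157, -0.0923, 0.0468]
orientation: [-180.0, -0.0, -56.0]
force: [-0.3, 0.3, 1.2]
opening: 0.0137
gripper_force: 30.0
```

Converted, 21 degrees / 180 = 0.1167.

>>> send_rows --plan '[[[0, 0, 0, 0, 0, 0.0278], [0, 0, 0, 0, 0, 0.0556], [0, 0, 0, 0, 0, 0.0778], [0, 0, 0, 0, 0, 0.1], [0, 0, 0, 0, 0, 0.1111], [0, 0, 0, 0, 0, 0.1167], [0, 0, 0, 0, 0, 0.1167]]]'

```text
clock: 9.12
tool_pos: [0.5156, -0.0923, 0.0468]
orientation: [-180.0, -0.0, -76.7]
force: [-1.2, -0.3, 2.4]
opening: 0.0139
gripper_force: 30.0
```

```bash
python3 -c "
from h import *
obs()"
```

```text
t 9.12 p [ 0.5156 -0.0923  0.0468] rpy [-179.98   -0.    -76.74] q [ 11.3  17.5 -31.1   0.  -41.4   1.9] F [-1.19 -0.31  2.38] M [ 0.157  0.178 -0.065] op 0.0139
```

Converted, 6 degrees / 180 = 0.0333.

>>> send_rows --plan '[[[0, 0, 0, 0, 0, 0.0111], [0, 0, 0, 0, 0, 0.0222], [0, 0, 0, 0, 0, 0.0278], [0, 0, 0, 0, 0, 0.0333], [0, 0, 0, 0, 0, 0.0333]]]'

```text
clock: 9.53
tool_pos: [0.5156, -0.0923, 0.0468]
orientation: [-180.0, -0.0, -82.7]
force: [-1.9, 1.0, 4.3]
opening: 0.0133
gripper_force: 30.5
```

```bash
python3 -c "
from h import *
obs()"
```

```text
t 9.53 p [ 0.5156 -0.0923  0.0468] rpy [-1.7999e+02 -1.0000e-02 -8.2680e+01] q [ 11.3  17.5 -31.1   0.  -41.4  -4. ] F [-1.87  1.01  4.28] M [0.281 0.44  0.706] op 0.0133
```

Converted, 3 degrees / 180 = 0.0167.

>>> send_rows --plan '[[[0, 0, 0, 0, 0, 0.0056], [0, 0, 0, 0, 0, 0.0111], [0, 0, 0, 0, 0, 0.0167], [0, 0, 0, 0, 0, 0.0167]]]'

```text
clock: 9.87
tool_pos: [0.5156, -0.0924, 0.0467]
orientation: [-180.0, -0.0, -85.8]
force: [-0.5, -1.1, 5.8]
opening: 0.015
gripper_force: 32.2
```

```bash
python3 -c "
from h import *
obs()"
```

```text
t 9.87 p [ 0.5156 -0.0924  0.0467] rpy [-1.800e+02 -2.000e-02 -8.579e+01] q [ 11.3  17.5 -31.1   0.  -41.4  -7.1] F [-0.54 -1.12  5.78] M [-0.344  0.513  0.909] op 0.015
```

Converted, -18 cm / 100 = -0.18, -14 cm / 100 = -0.14, -28 degrees / 180 = -0.1556.

>>> send_rows --plan '[[[0, 0, 0, 0, 0, 0], [0, 0, 0, 0, 0, 0], [0, 0, 0, 0, 0, 0], [0, 0, -0.02, 0, 0, 0], [0, 0, -0.06, 0, 0, -0.0389], [0, 0, -0.1, 0, 0, -0.0778], [0, 0, -0.14, 0, 0, -0.1167], [0, 0, -0.18, 0, 0, -0.1556]]]' --fingers 0.5

```text
clock: 10.53
tool_pos: [0.515, -0.0922, 0.2283]
orientation: [180.0, 0.0, -57.4]
force: [0.9, -0.3, -0.4]
opening: 0.0436
gripper_force: 0.0
```

Converted, -2 cm / 100 = -0.02, -1 cm / 100 = -0.01, -49.4 degrees / 180 = -0.2744.

>>> send_rows --plan '[[[0, 0, -0.01, 0, 0, -0.0389], [0, 0, -0.02, 0, 0, -0.0778], [0, 0, -0.02, 0, 0, -0.1167], [0, 0, -0.02, 0, 0, -0.1556], [0, 0, -0.02, 0, 0, -0.1944], [0, 0, -0.02, 0, 0, -0.2333], [0, 0, -0.02, 0, 0, -0.2722], [0, 0, -0.02, 0, 0, -0.2744]]]'

```text
clock: 11.2
tool_pos: [0.5154, -0.0921, 0.2462]
orientation: [-180.0, 0.0, -8.0]
force: [-0.3, -0.1, -0.9]
opening: 0.0439
gripper_force: 0.0
```

```bash
python3 -c "
from h import *
to([.501,.319,.24],down(-8.2))
t=snap('top','2');s=snap('scene','2')
cv2.imwrite('pics/k2.png',np.hstack([crop(t,250,230,170,120,2.4),crop(s,235,165,150,115,2.5)[:288]]))"
```

```text
t 11.2 p [ 0.5154 -0.0921  0.2462] rpy [-1.7998e+02  3.0000e-02 -8.0500e+00] q [ 11.3   5.5 -16.5  -0.  -68.1  70.6] F [-0.35 -0.06 -0.87] M [-0.045 -0.005 -0.033] op 0.0439
shift cm [ -7.18 -40.51   0.63] rot deg [-0.02  0.03  0.15]
```

View pics/k2.png

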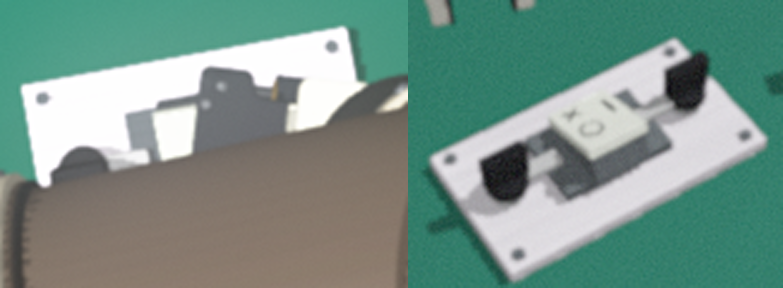

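Both clamps are home: in the scene crop the toes at (545,165) and (650,108) lie over the angle block's foot, pointing at the panel.

Converted, -32 cm / 100 = -0.32, -28 cm / 100 = -0.28.

>>> send_rows --plan '[[[-0.007, -0.04, 0, 0, 0, 0], [-0.014, -0.08, 0, 0, 0, 0], [-0.021, -0.12, 0, 0, 0, 0], [-0.028, -0.16, 0, 0, 0, 0], [-0.035, -0.2, 0, 0, 0, 0], [-0.043, -0.24, 0, 0, 0, 0], [-0.05, -0.28, 0, 0, 0, 0], [-0.057, -0.32, 0, 0, 0, 0]]]' --fingers 0.7

```text
clock: 11.97
tool_pos: [0.5049, 0.2347, 0.2467]
orientation: [-180.0, -0.0, -8.6]
force: [0.4, -0.9, -0.9]
opening: 0.061
gripper_force: 0.0
```

Converted, -8.5 cm / 100 = -0.085, -4 cm / 100 = -0.04.

>>> send_rows --plan '[[[-0.007, -0.04, 0, 0, 0, 0], [-0.015, -0.085, 0.006, 0, 0, 0], [-0.015, -0.085, 0.006, 0, 0, 0], [-0.015, -0.085, 0.006, 0, 0, 0], [-0.015, -0.085, 0.006, 0, 0, 0]]]'

```text
clock: 12.38
tool_pos: [0.5027, 0.319, 0.2399]
orientation: [179.9, 0.0, -8.4]
force: [-0.2, -1.5, 0.8]
opening: 0.0612
gripper_force: 0.0
```

```bash
python3 -c "
from h import *
to([.501,.319,.19],down(-8.2))
to([.501,.319,.106],down(-8.2))
"
```

```text
t 12.38 p [0.5027 0.319  0.2399] rpy [ 1.7994e+02  4.0000e-02 -8.4300e+00] q [ 51.2  12.7  -8.5  -0.  -68.9  30.4] F [-0.25 -1.5   0.84] M [-0.059  0.033  0.027] op 0.0612
shift cm [-0.16  0.02  4.99] rot deg [ 0.06  0.04 -0.23]
t 12.38 p [0.5027 0.319  0.2399] rpy [ 1.7994e+02  4.0000e-02 -8.4300e+00] q [ 51.2  12.7  -8.5  -0.  -68.9  30.4] F [-0.25 -1.5   0.84] M [-0.059  0.033  0.027] op 0.0612
shift cm [-1.500e-01  1.000e-02  1.339e+01] rot deg [ 0.06  0.04 -0.23]
```

Converted, 13.4 cm / 100 = 0.134, 8.5 cm / 100 = 0.085, -0.2 degrees / 180 = -0.0011.

>>> send_rows --plan '[[[-0.001, 0, 0.03, 0, 0, -0.0011], [-0.0015, 0, 0.06, 0, 0, -0.0011], [-0.0015, 0, 0.085, 0, 0, -0.0011], [-0.0015, 0, 0.11, 0, 0, -0.0011], [-0.0015, 0, 0.125, 0, 0, -0.0011], [-0.0015, 0, 0.134, 0, 0, -0.0011], [-0.0015, 0, 0.134, 0, 0, -0.0011], [-0.0015, 0, 0.134, 0, 0, -0.0011]]]'

```text
clock: 13.05
tool_pos: [0.5021, 0.3185, 0.1072]
orientation: [-180.0, -0.0, -8.2]
force: [1.3, 0.1, 1.6]
opening: 0.0613
gripper_force: 0.0
```

```bash
python3 -c "
from h import *
to([.501,.319,.106],down(-8.2))
"
```

```text
t 13.05 p [0.5021 0.3185 0.1072] rpy [-1.7999e+02 -3.0000e-02 -8.2200e+00] q [ 51.2  18.9 -18.6   0.  -52.4  30.5] F [1.29 0.12 1.64] M [ 0.02  -0.039  0.019] op 0.0613
shift cm [-0.11 -0.04  0.12] rot deg [-0.01 -0.03 -0.02]
```

>>> send_rows --plan '[[[0, 0, 0, 0, 0, 0], [0, 0, 0, 0, 0, 0], [0, 0, 0, 0, 0, 0], [0, 0, 0, 0, 0, 0], [0, 0, 0, 0, 0, 0], [0, 0, 0, 0, 0, 0], [0, 0, 0, 0, 0, 0]]]' --fingers 0

```text
clock: 13.63
tool_pos: [0.5016, 0.3193, 0.1068]
orientation: [-180.0, -0.0, -8.1]
force: [-0.4, 0.3, 1.3]
opening: 0.0259
gripper_force: 30.0
```

```bash
python3 -c "
from h import *
obs()
"
```

```text
t 13.63 p [0.5016 0.3193 0.1068] rpy [-1.7998e+02 -2.0000e-02 -8.1200e+00] q [ 51.3  19.  -18.7   0.  -52.4  30.6] F [-0.44  0.25  1.3 ] M [0.026 0.251 0.035] op 0.0259
```

Converted, -10 cm / 100 = -0.1, -2.5 cm / 100 = -0.025.

>>> send_rows --plan '[[[0, 0, -0.01, 0, 0, 0], [0, 0, -0.025, 0, 0, 0], [0, 0, -0.04, 0, 0, 0], [0, 0, -0.06, 0, 0, 0], [0, 0, -0.08, 0, 0, 0], [0, 0, -0.1, 0, 0, 0], [0, 0, -0.1, 0, 0, 0], [0, 0, -0.1, 0, 0, 0]]]'

```text
clock: 14.3
tool_pos: [0.5018, 0.3195, 0.2081]
orientation: [-179.9, -0.1, -8.1]
force: [-0.4, -0.4, -2.0]
opening: 0.0256
gripper_force: 30.0
```

```bash
cat >> h.py <<'E'
def target(h,yaw=9.0,spot=(.512,-.008,.0571),L=.0828):
    n=(R.from_euler('z',9.0,degrees=True)*R.from_euler('y',-20,degrees=True)).apply([0,0,1])
    Rt=R.from_euler('z',9.0,degrees=True)*R.from_euler('y',-20,degrees=True)*R.from_euler('xyz',[180,0,yaw-9],degrees=True)
    return np.array(spot)+n*(L+h),Rt
E
python3 -c "
from h import *
t,s=load('top0'),load('scene2')
p=c1((424,253));q=((592-408)/2.5+235,128/2.5+165)
print(tri(t,p,s,q),onz(s,q,.0571),onz(t,p,.0571))
P,Rt=target(.04);print(P);o=obs()
to(P,Rt,o)
"
```

```text
(array([ 0.51076984, -0.00814094,  0.05727048]), np.float64(6.579423420831397e-05)) [ 0.51065217 -0.00806176  0.0571    ] [ 0.51074587 -0.00817211  0.0571    ]
[ 0.47051702 -0.01457026  0.17249425]
t 14.3 p [0.5018 0.3195 0.2081] rpy [-1.7987e+02 -7.0000e-02 -8.1300e+00] q [ 51.3  13.7 -11.5  -0.  -64.7  30.6] F [-0.44 -0.4  -1.98] M [-0.031  0.032 -0.014] op 0.0256
shift cm [ 1.63 33.52  3.49] rot deg [  2.88  19.76 -16.98]
```

Converted, 32 cm / 100 = 0.32, 28 cm / 100 = 0.28, 19.8 degrees / 180 = 0.11.

>>> send_rows --plan '[[[0.002, 0.04, 0, 0.0011, 0.0056, -0.0056], [0.004, 0.08, 0, 0.0028, 0.0167, -0.0167], [0.006, 0.12, 0, 0.0044, 0.0333, -0.0278], [0.008, 0.16, 0, 0.0067, 0.05, -0.0389], [0.01, 0.2, 0, 0.0089, 0.0667, -0.05], [0.012, 0.24, 0, 0.0111, 0.0833, -0.0667], [0.014, 0.28, 0, 0.0139, 0.1, -0.0833], [0.016, 0.32, 0, 0.0161, 0.11, -0.0944]]]'

```text
clock: 14.97
tool_pos: [0.4693, -0.0023, 0.2051]
orientation: [179.8, -20.0, 9.3]
force: [0.6, -1.2, -2.7]
opening: 0.0262
gripper_force: 30.0
```

>>> send_rows --plan '[[[0, 0, 0, 0, 0, 0], [0, 0, 0, 0, 0, 0], [0, 0, 0, 0, 0, 0]]]'

```text
clock: 15.22
tool_pos: [0.4718, -0.0005, 0.2063]
orientation: [179.9, -19.9, 8.9]
force: [-0.0, -0.1, -1.1]
opening: 0.0257
gripper_force: 30.0
```

```bash
python3 -c "
from h import *
P,Rt=target(.035,spot=(.5108,-.0081,.0572));print(P);o=obs()
to(P,Rt,o)
"
```

```text
[ 0.47100606 -0.01440274  0.16789579]
t 15.22 p [ 0.4718 -0.0005  0.2063] rpy [179.91 -19.91   8.95] q [ 29.7 -11.2 -45.1  11.4 -37.9  61.3] F [-0.01 -0.12 -1.07] M [-0.137  1.29   0.041] op 0.0257
shift cm [-1.59  1.35  3.52] rot deg [ 0.1   0.09 -0.05]
```

Converted, 3.5 cm / 100 = 0.035, 1.35 cm / 100 = 0.0135, 0.1 degrees / 180 = 0.0006.

>>> send_rows --plan '[[[-0.005, 0.005, 0.005, 0.0006, 0.0006, 0], [-0.01, 0.01, 0.015, 0.0006, 0.0006, 0], [-0.016, 0.0135, 0.025, 0.0006, 0.0006, 0], [-0.016, 0.0135, 0.035, 0.0006, 0.0006, 0], [-0.016, 0.0135, 0.035, 0.0006, 0.0006, 0], [-0.016, 0.0135, 0.035, 0.0006, 0.0006, 0], [-0.016, 0.0135, 0.035, 0.0006, 0.0006, 0]]]'

```text
clock: 15.8
tool_pos: [0.4714, -0.0131, 0.1682]
orientation: [180.0, -20.0, 9.1]
force: [1.1, -0.3, -0.1]
opening: 0.0258
gripper_force: 30.0
```

```bash
python3 -c "
from h import *
P,Rt=target(.035,spot=(.5108,-.0081,.0572));o=obs()
to(P,Rt,o)
s=snap('scene','3');t=snap('top','3')
cv2.imwrite('pics/p3.png',np.hstack([crop(s,250,120,120,130,4),crop(t,270,240,100,130,4)[:520,:320]]))
Rc=R.from_euler('xyz',o['orientation'],degrees=True);print('tip pred',proj(s,o['tool_pos']+Rc.apply([0,0,.0828])),'gauge top pred',proj(s,o['tool_pos']+Rc.apply([0,0,-.0532])))
"
```

```text
t 15.8 p [ 0.4714 -0.0131  0.1682] rpy [179.99 -20.     9.14] q [ 27.3  -8.5 -48.9  12.  -31.   62.5] F [ 1.06 -0.33 -0.08] M [-0.277  1.303  0.039] op 0.0258
shift cm [-0.07  0.12  0.01] rot deg [-0.04 -0.    0.13]
tip pred [305.85000421 202.82200988] gauge top pred [291.28616751 146.31953614]
```

View pics/p3.png

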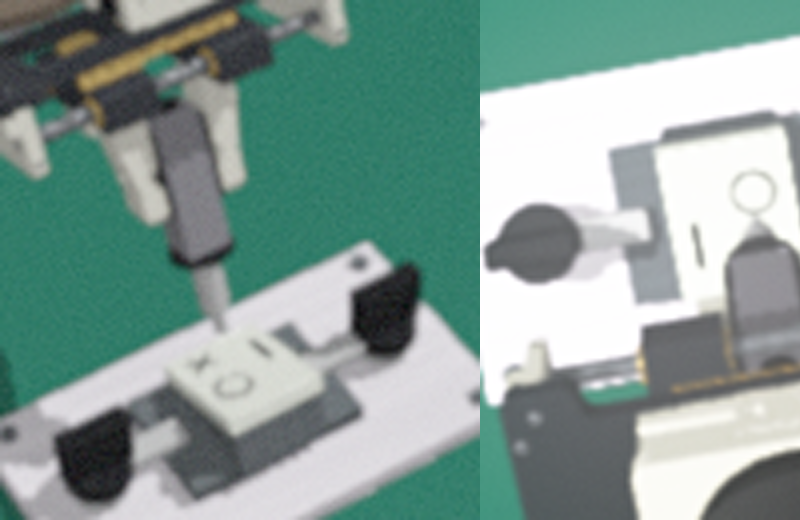

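The scene crop shows the gauge held along the panel's normal, its tip at scene (305.4,201.9), about 1 px from the prediction. The top crop shows the tip at (338.8,294.2) and the ring centre at (338.2,287.5).

```bash
python3 -c "
from h import *
s,t=load('scene3'),load('top3')
ps=np.array([222,331])/4+[250,120];pt=np.array([277,218])/4+[270,240]
o=obs();Rc=R.from_euler('xyz',o['orientation'],degrees=True);g=lambda d:o['tool_pos']+Rc.apply([0,0,d])
print('tip',g(.0828),tri(s,ps,t,pt),proj(t,g(.0828)),pt)
print('flange scene pred crop',(proj(s,g(.0308))-[250,120])*4)
P,Rt=target(.0,spot=(.5108,-.0081,.0572));to(P,Rt,o)
from plant import ctrl
F=[]
for i in range(10): ctrl.snapshot('top');F.append(ctrl.get_obs()['force'])
F=np.array(F);print(F.mean(0),F.std(0),F.mean(0)@Rt.apply([0,0,-1]))
"
```

```text
t 15.9 p [ 0.4715 -0.0132  0.1687] rpy [-179.99  -20.07    9.11] q [ 27.3  -8.5 -48.9  12.  -31.   62.5] F [ 0.62  0.12 -1.99] M [-0.247  1.34  -0.09 ] op 0.0259
tip [ 0.49956993 -0.00868527  0.09090704] (array([ 0.50035628, -0.00991662,  0.09229771]), np.float64(0.0003239494573359459)) [338.47716334 294.85728294] [339.25 294.5 ]
flange scene pred crop [202.0076953  248.46205543]
shift cm [-0.1   0.11  3.55] rot deg [-0.05 -0.07  0.1 ]
[ 0.04376261 -0.09566543 -1.86350387] [0.45107281 0.36177486 0.23491019] -1.7607857976285355
```

Converted, 3.1 cm / 100 = 0.031, 2.6 cm / 100 = 0.026.

>>> send_rows --plan '[[[-0.001, 0.0008, 0.01, 0, 0, 0], [-0.001, 0.0008, 0.02, 0, 0, 0], [-0.001, 0.0008, 0.026, 0, 0, 0], [-0.001, 0.0008, 0.031, 0, 0, 0], [-0.001, 0.0008, 0.031, 0, 0, 0], [-0.001, 0.0008, 0.031, 0, 0, 0], [-0.001, 0.0008, 0.031, 0, 0, 0]]]'

```text
clock: 16.98
tool_pos: [0.481, -0.013, 0.139]
orientation: [-180.0, -20.1, 9.1]
force: [-0.6, -0.1, -1.7]
opening: 0.0261
gripper_force: 30.0
```

```bash
cat >> h.py <<'E'
def meas(tag=None):
    from plant import ctrl
    P,Rt=target(0,spot=(.5108,-.0081,.0572));F=[];pp=[]
    for i in range(10):
        ctrl.snapshot('top');q=ctrl.get_obs();F.append(q['force']);pp.append(q['tool_pos'])
    F=np.array(F);pp=np.mean(pp,0);n=Rt.apply([0,0,-1]);print("Fn over free",round(F.mean(0)@n+1.76,2),"F",F.mean(0).round(2));q['tool_pos']=pp;to(P,Rt,q);print(q['orientation'].round(2),q['clock'])
E
python3 -c "
from h import *
meas()"
```

```text
Fn over free -0.03 F [-0.   -0.05 -1.91]
shift cm [ 0.04 -0.02  0.45] rot deg [-0.03 -0.05  0.06]
[-179.99  -20.05    9.06] 17.4833
```

Converted, 0.5 cm / 100 = 0.005, 0.4 cm / 100 = 0.004.

>>> send_rows --plan '[[[0, 0, 0.002, 0, 0, 0], [0, 0, 0.004, 0, 0, 0], [0, 0, 0.005, 0, 0, 0], [0, 0, 0.005, 0, 0, 0], [0, 0, 0.005, 0, 0, 0]]]'

```text
clock: 17.9
tool_pos: [0.4827, -0.0127, 0.134]
orientation: [-180.0, -20.0, 9.1]
force: [0.1, -0.6, -0.6]
opening: 0.026
gripper_force: 30.0
```

```bash
python3 -c "
from h import *
meas();s=snap('scene','4');t=snap('top','4')
cv2.imwrite('pics/p4.png',np.hstack([crop(s,280,170,65,75,6),crop(t,305,265,65,75,6)]))"
```

```text
Fn over free 1.62 F [-0.28  0.39 -0.22]
shift cm [ 0.05 -0.02 -0.07] rot deg [-0.03 -0.05  0.06]
[-179.99  -20.05    9.06] 18.4
```

View pics/p4.png

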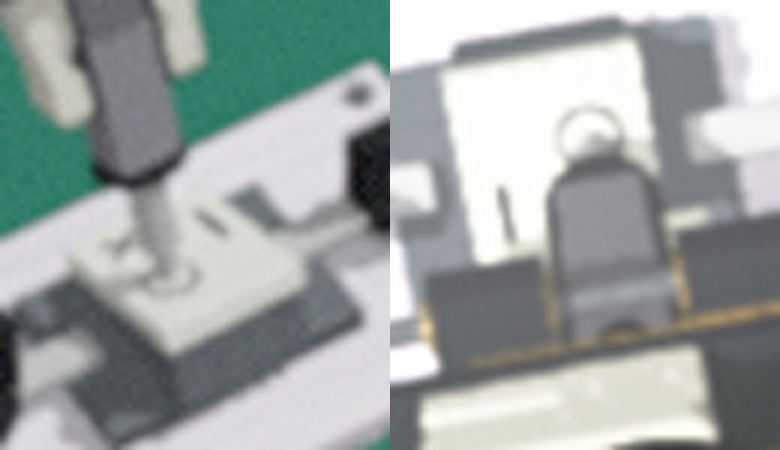

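The tip is touching inside the ring: the scene crop has the tip at (172,272) with the ring around (173,276), and the top crop has the tip at (597,143) with the ring at (590,140). The force is about 1.6 N, so it needs about 3.5 mm more.

>>> send_rows --plan '[[[0, 0, 0.001, 0, 0, 0], [0, 0, 0.002, 0, 0, 0], [0, 0, 0.003, 0, 0, 0], [0, 0, 0.0035, 0, 0, 0], [0, 0, 0.0035, 0, 0, 0], [0, 0, 0.0035, 0, 0, 0]]]'

```text
clock: 19.0
tool_pos: [0.4838, -0.0126, 0.1308]
orientation: [-180.0, -20.0, 9.1]
force: [0.3, 0.2, 0.0]
opening: 0.0258
gripper_force: 30.0
```

```bash
python3 -c "
from h import *
meas();s=snap('scene','5');t=snap('top','5')
cv2.imwrite('pics/p5.png',np.hstack([crop(s,280,170,65,75,6),crop(t,305,265,65,75,6)]))"
```

```text
Fn over free 3.03 F [-0.43 -0.07  1.19]
shift cm [ 0.06 -0.02 -0.42] rot deg [-0.03 -0.04  0.05]
[-179.99  -20.04    9.06] 19.5
```

View pics/p5.png

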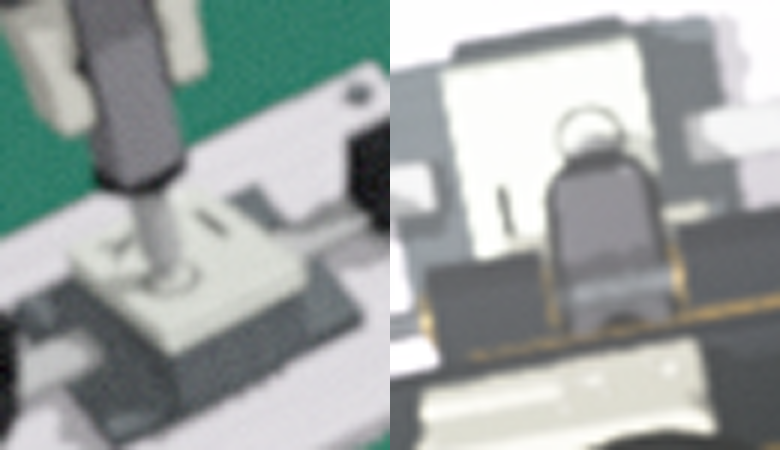

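The tip is still inside the ring (scene crop (172,273)) at 3.0 N, which is half travel, and it is steady.

```bash
python3 -c "
from plant import ctrl
print(ctrl.close_job())"
```

```text
the job is handed in; nothing more can be done
None
```

The job is handed in at about 19.5 s: both clamps were turned to their end stops first, then the gauge was set square in the ring and is held there at about 3.0 N, roughly half the tip's travel.

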